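# Draw the blade locker's bolt with the hooked rod

## Robot

A 6-joint arm with a two-finger parallel gripper is mounted at the origin on a cart in front of the work surface, level with it; the furniture and walls round the work are solid. World frame = base frame: x ahead of the robot, y to its left, z up, the work surface at z = 0. Lengths are in mm, angles in rad, forces in N, time in s.
With the tool pointing down it reaches from about 300 to 775 mm from the base axis. Payload 14.6 kg.
Tool frame: the origin (TCP) lies midway between the tips of the shut fingers; the grasp point (between the pads) lies 19 mm behind it; z points along the fingers, y is the line along which they close (so a half turn about z gives the same grasp; the last joint's range is limited). The gripper opens to 94 mm and grips with 3 to 60 N. Pads are 16 mm wide; open, the fingers measure 119 mm over their backs; the gripper's body (75 mm by 177 mm) begins 78 mm behind the grasp point.
Start: joints at [-0.067, 0.3, 1.521, -0, 1.321, -0.067], TCP at [549.99, -0.002, 182.546] pointing down, gripper open.
Joint ranges: [-3.03, 3.03], [-0.79, 2.21], [0.23, 2.52], [-1.04, 4.18], [0, 3.07], [-2.55, 2.55]. Speed limits (rad/s): [2.22, 2.22, 2.57, 3.14, 3.14, 3.14].

## Interface

Orientations are given as [roll, pitch, yaw] about the fixed x, y, z axes, in that order (R = Rz(yaw) Ry(pitch) Rx(roll)).
In Python, from cell import manip, camera gives the robot as it stands.
- The arm moves only by the tool move_arm, never from a script. Its arguments are lists of equal length, an entry for each row: "dp": the shift along the world's x, y, z in mm, a list of three; "rotation": the turn, a rotation vector about the world's x, y, z in rad, a list of three; "hand": the opening, from 0 (shut) to 1 (fully open). A call has 1 to 10 rows; each row shifts and turns the commanded pose from where the row before left it; what a row does not reach is not made up. A row lasts 1/8 s, in which the tool goes at most 62.5 mm and 10.7 degrees, less where a joint would pass 70% of its speed; a pose out of reach is approached as far as the arm can. A call with a gripper value outside its range is refused whole. The fingers move at their own pace and stop on an object; "newtons" is the grip in N (left out, the last holds). Time passes only in rows, so rows that do not move let the fingers close. It gives the time, the measured TCP pose, the force, the opening and the grip force at its end, in the units of the state.
- manip.read_state(): the state, without advancing time (a new reading comes with each control period).
- camera(name): name is "scene" or "side" or "wrist"; returns a dict with "image" (400x640x3 uint8, red, green, blue), "fx", "fy", "cx", "cy" (pixels), "R" (3x3) and "t" (3): a world point X has camera coordinates R X + t; the wrist camera has in their place "mount" (4x4, takes a point from camera to tool coordinates, whose origin is the TCP and whose axes are the flange's). Camera axes: x right, y down, z forward; pixel columns grow to the right and rows downward; lengths in mm; the calibration is good to about 2 mm. The wrist camera is an equidistant fisheye: a pixel r from the principal point sees the ray r / f radians off the axis. A picture is of the moment at which its call begins: read the wrist's pose just before it. There is no depth.
- manip.sign_off(): hands the job in; it is judged then, once.
The state is a dict: "clock": time; "joints": joint angles; "qd": joint speeds; "effort": joint torques, N m; "eef_pos": TCP position; "eef_rot": TCP orientation; "wrist_force": force on the tool from outside, world axes, zero at the start; "moment": the same for the moment, N m; "finger_gap": finger opening in mm; "finger_force": force on a finger pad.
Only numpy, scipy, OpenCV 4.12 (cv2) and the standard library are available. Lean on these libraries where they do the work, as an engineer would, in place of code of your own. Each camera call takes 0.05 s, during which the arm holds its last target. There are 200 camera calls.

## Task

The bolt of the small blade locker stands under a wire guard where the hand must not go. Pick up the rod with the hooked end by its handle, catch the bolt's upright knob from behind with the hook and draw the bolt all the way out to the locker's front, then lay the rod down flat on the table and let go. Never touch the bolt with the gripper, and leave the straight rod where it lies.

Things in the scene. Friction and masses are not known exactly. Their poses are not given: they have to be found in the camera images.
- hook_rod: loose 0.15 kg rod, flat on the table right or left of the middle; sizes in mm. Origin on its underside at the balance point (grip here); x to the hook, z up. Wooden handle x -70 to 50, 24 wide, 22 high; 10 thick steel bar on the axis, z 11, to x 170, where it bends square to +y, ending in a 22 ball at x 170, y 45, z 11. A caught knob lies before this bent arm, best at y 20
- straight_rod: loose rod with the same handle, but its bar is straight, without a hook, and ends at x = 173 mm; origin and axes as for hook_rod. A bystander: it lies at the other of the two places and must stay there
- knob (a point): upright steel knob on the bolt: post of 14 mm diameter, 18 mm cap, 63 mm tall. It stands on the lid (45 mm above the table) of the fixed blade locker, a steel box 126 mm deep (x), 136 wide (y). This point: on the post's axis at lid height, mid-lid when the bolt is home; -x is the way the bolt is drawn, to the locker's front; z up. Rails and keeper near the knob rise 20 mm above the lid
- bolt (a joint): bolt travel in m: 0 home, 0.040 fully drawn (stop); 2.5 N friction, stays where left. Wire guard above it: underside 77 mm, top 83 mm over the lid, over y -48 to 48 and x -55 to 60 mm of the lid's middle, carried only along the back (x = 60). Front and sides are open: a level rod enters from the front or from the right (-y) side, ball first; 40 mm over the lid its axis clears all
There are look-alikes about, which are no part of the job. Of the things that look like the part that bears knob, the larger one is meant.

How it is judged (in metres and radians):
On the way, in this order (a step that is already met when the one before it is completed fails the run):
1. the hooked rod has been picked up (height (world z) of hook_rod above 0.04 m), for 0.1 s.
2. the rod draws the bolt by its knob (value of joint bolt above 0.012 m and contact force between hook_rod and bolt above 0.3 N).
At the end, for the whole second after the job is handed in: the bolt is drawn at least 30 of its 40 mm, and the hooked rod lies still and flat on the table (underside within 15 mm of it, within 10 degrees of level) (value of joint bolt above 0.03 m and height (world z) of hook_rod below 0.015 m and angle between hook_rod's own z axis and vertical below 0.17 rad and linear speed of hook_rod below 0.02 m/s); the robot touches nothing.
It fails at once if the gripper or arm touches the bolt (contact force between any of the fingers, the arm and bolt above 0.5 N).
It fails at once if the straight rod is moved from its place by more than 30 mm (distance of straight_rod from where it was at the start of the episode above 0.03 m).
It also fails if it takes over 54 s, if anything falls off the work surface, if the arm or the gripper's body presses on something with over 40 N, if the wrist force passes 120 N, or if a joint passes its speed limit or range.

## Working session

There is one attempt and no reset: what is moved stays moved. The work goes in short steps, Python scripts to look and compute and a tool call to move; the robot and the scene stay as the last step left them, time stands still between calls to the robot, and variables do not carry over. Pictures are saved under pics/ and viewed, at most 10 in all, crops included, and the job is handed in when it is done.

Besides the shell and the picture viewer there is one more tool, called after ">>>" as name(argument=value, ...) on one line, values as JSON. move_arm: Moves the arm, as the interface text tells. Its arguments: {"type":"object","properties":{"dp":{"type":"array","items":{"type":"array","items":{"type":"number"}}},"rotation":{"type":"array","items":{"type":"array","items":{"type":"number"}}},"hand":{"type":"array","items":{"type":"number"}},"newtons":{"type":"number"}},"required":["dp","rotation","hand"]}

```bash
mkdir -p pics; ls; cat > h.py <<'E'
import numpy as np, cv2
from cell import manip, camera
def save(n,f):
    c=camera(n); cv2.imwrite('pics/'+f,cv2.cvtColor(c['image'],cv2.COLOR_RGB2BGR)); return c
def plane(c,px,z):
    px=np.atleast_2d(px).astype(float)
    d=np.c_[(px[:,0]-c['cx'])/c['fx'],(px[:,1]-c['cy'])/c['fy'],np.ones(len(px))]@np.array(c['R'])
    o=-np.array(c['R']).T@np.array(c['t'])
    return o+d*((z-o[2])/d[:,2])[:,None]
def proj(c,X):
    p=np.atleast_2d(X)@np.array(c['R']).T+np.array(c['t'])
    return np.c_[p[:,0]/p[:,2]*c['fx']+c['cx'],p[:,1]/p[:,2]*c['fy']+c['cy']]
E
python3 - <<'E'
from h import *
import pickle
s=save('scene','s0.png'); d=save('side','d0.png')
pickle.dump((s,d),open('c0.pkl','wb'))
for c in (s,d): print(-np.array(c['R']).T@c['t'],c['fx'])
E
```

```text
pics
[-339.46542488 -566.47444676  567.96496774] 397.2305720796046
[ 436.80503555 -773.90338022  545.19769274] 368.4076372847961
```

View pics/s0.png

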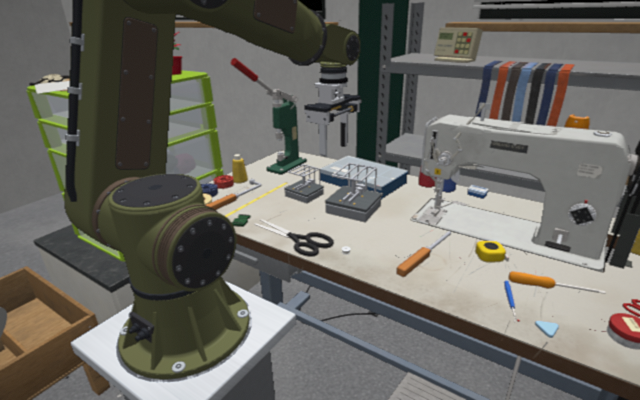

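View pics/d0.png

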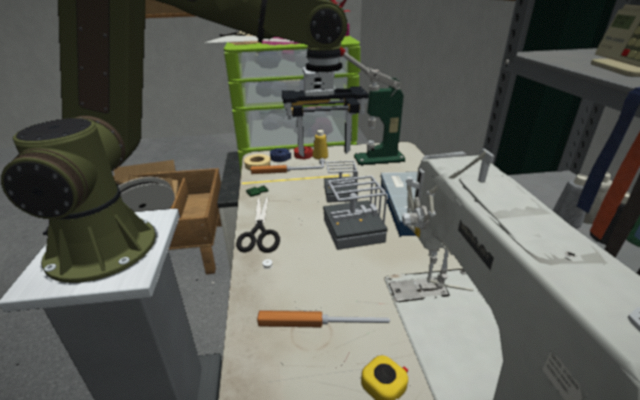

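Scene: lockers at (353,198), the larger, and (303,188), the smaller; orange-handled rods at (425,255) and (230,200), with a screwdriver-like thing at (540,281). Side: large locker at (355,222), small one at (343,187), and rods at (290,318) (its bar looks straight) and (270,168). I'll check with close crops.

```bash
python3 - <<'E'
from h import *
import pickle
s,d=pickle.load(open('c0.pkl','rb'))
def crop(c,x,y,w,h,W,H): return cv2.resize(cv2.cvtColor(c['image'][y:y+h,x:x+w],cv2.COLOR_RGB2BGR),(W,H),interpolation=cv2.INTER_CUBIC)
a=crop(d,230,140,160,120,800,600); b=crop(s,190,145,200,90,800,360)
cv2.imwrite('pics/cd.png',a); cv2.imwrite('pics/cs.png',b)
for n,c in (('s',s),('d',d)):
    hsv=cv2.cvtColor(c['image'],cv2.COLOR_RGB2HSV)
    m=cv2.inRange(hsv,(5,130,80),(18,255,255))
    k,l,st,ce=cv2.connectedComponentsWithStats(m)
    for i in range(1,k):
        if st[i,4]>40:
            ys,xs=np.where(l==i); r=cv2.minAreaRect(np.c_[xs,ys].astype(np.float32)); 
            print(n,st[i],ce[i].round(1),plane(c,ce[i],15)[0].round(0))
E
```

```text
s [490  62  22  57 413] [499.   89.9] [2670.   -9.   15.]
s [548  64  26  62 541] [559.5  93.6] [2716. -373.   15.]
s [565 115  24  14 239] [577.3 121.9] [2001. -524.   15.]
s [206 194  30  15 173] [220.9 201.5] [417. 342.  15.]
s [398 248  32  28 358] [412.4 261.4] [ 429. -298.   15.]
s [509 272  46  16 440] [531.3 279.3] [ 504. -545.   15.]
d [250 165  36   6 158] [266.7 167.7] [407. 347.  15.]
d [172 178  14  31 185] [180.  193.8] [150. 212.  15.]
d [207 197   7  16  50] [210.  204.6] [246. 135.  15.]
d [180 218  21   6  53] [187.1 219.4] [194.  68.  15.]
d [258 311  64  13 662] [288.9 316.3] [ 438. -296.   15.]
```

View pics/cd.png

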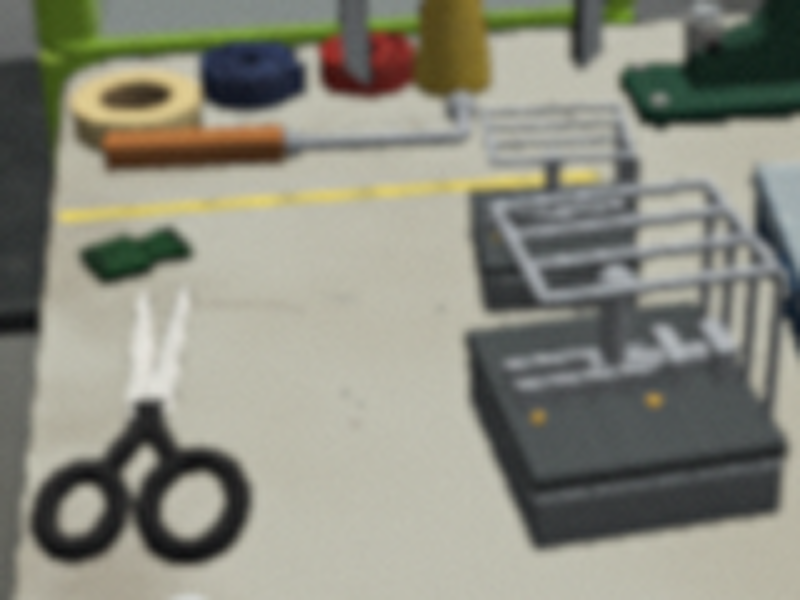

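View pics/cs.png

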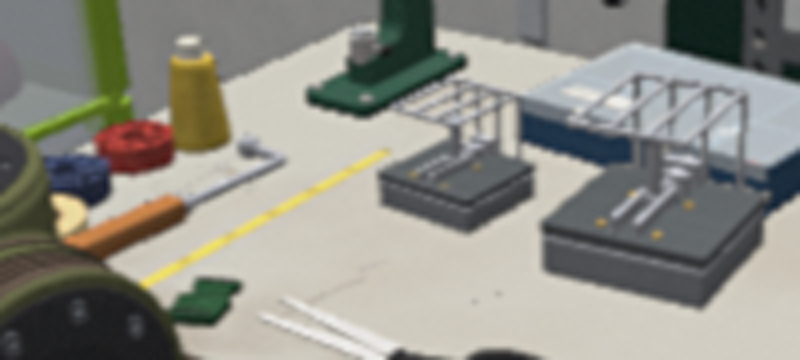

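Crops: the rod with the ball hook is the left one. In the side view its handle runs (251,170)–(287,168.6), the bend is at (323,166.5) and the ball at (321.7,161), pointing to world +y. The right rod has no hook. The larger locker's lid corners in the side view are about (324,207), (371,201), (387,230), (337,237).

```bash
python3 - <<'E'
from h import *
import pickle
s,d=pickle.load(open('c0.pkl','rb'))
print('rod side',plane(d,[(251,170),(287,168.7),(323,166.7),(321.7,161.5)],11).round(0)[:,:2])
print('rod scene',plane(s,[(236,195.5),(261,184.5),(252,181.5)],11).round(0)[:,:2])
print('lid side',plane(d,[(324,207),(371,201),(387,230),(337,237)],45).round(0)[:,:2])
print('lid scene',plane(s,[(325.7,203),(365.5,211),(381.2,195),(342.5,187.5)],45).round(0)[:,:2])
# knob: side top ~ crop(617,272), base crop(612,360)
def ray(c,p):
    a=plane(c,p,0)[0];b=plane(c,p,100)[0];return a,(b-a)/np.linalg.norm(b-a)
def tri(p,q):
    a,u=ray(d,p);b,v=ray(s,q);A=np.c_[u,-v];t=np.linalg.lstsq(A,b-a,rcond=None)[0];x,y=a+t[0]*u,b+t[1]*v;return ((x+y)/2).round(0),np.linalg.norm(x-y).round(1)
print('handle/steel junction',tri((287,168.7),(236,195.5)),'bend',tri((323,166.7),(261,184.5)),'ball',tri((321.7,161.5),(252,181.5)))
print('knobbase side',plane(d,[(230+612/5,140+355/5)],45).round(0),'top',plane(d,[(230+617/5,140+268/5)],108).round(0))
print('guard side corners z125',plane(d,[(230+490/5,140+205/5),(230+705/5,140+183/5),(230+780/5,140+272/5),(230+545/5,140+298/5)],125).round(0)[:,:2])
print('guard scene z125',plane(s,[(190+570/4,145+122/4),(190+640/4,145+77/4),(190+745/4,145+93/4),(190+678/4,145+139/4)],125).round(0)[:,:2])
print('small locker side', plane(d,[(230+485/5,140+272/5)],40).round(0))
E
```

```text
rod side [[355. 347.]
 [474. 336.]
 [594. 330.]
 [596. 372.]]
rod scene [[480. 339.]
 [592. 328.]
 [595. 373.]]
lid side [[ 552.   23.]
 [ 678.   33.]
 [ 681. -100.]
 [ 562. -109.]]
lid scene [[ 532.   17.]
 [ 548. -107.]
 [ 666.  -97.]
 [ 653.   32.]]
handle/steel junction (array([474., 331.,  14.]), np.float64(2.0)) bend (array([594., 330.,  10.]), np.float64(1.4)) ball (array([596., 374.,  10.]), np.float64(0.5))
knobbase side [[619.  -7.  45.]] top [[615. -29. 108.]]
guard side corners z125 [[561.  13.]
 [669.  18.]
 [680. -73.]
 [571. -79.]]
guard scene z125 [[558.   9.]
 [663.  11.]
 [674. -73.]
 [571. -73.]]
small locker side [[571.  95.  40.]]
```

Rod: origin about (424,342), yaw about -4°, hook to +y. Its bend and ball triangulate to z≈10, and the 45 mm hook length fits. Knob about (615,-31), locker yaw about +5°. I'll move above the handle and look with the wrist camera.

>>> move_arm(dp=[[-16,43,0],[-16,43,0],[-16,43,0],[-16,43,0],[-16,43,0],[-16,43,0],[-15,42,-20],[-15,42,-20],[0,0,0],[0,0,0]], rotation=[[0,0,-0.01],[0,0,-0.01],[0,0,-0.01],[0,0,-0.01],[0,0,-0.01],[0,0,-0.01],[0,0,-0.01],[0,0,0],[0,0,0],[0,0,0]], hand=[0.55,0.55,0.55,0.55,0.55,0.55,0.55,0.55,0.55,0.55])

```text
clock: 1.35
eef_pos: [424.1, 341.7, 142.6]
eef_rot: [-3.142, 0.0, 1.501]
wrist_force: [0.4, -1.0, 0.2]
finger_gap: 52.0
finger_force: 0.0
```

```bash
cat >> h.py <<'E'
from scipy.spatial.transform import Rotation as Ro
def wray(c,st,px,z):
    px=np.atleast_2d(px).astype(float); v=np.c_[(px[:,0]-c['cx']),(px[:,1]-c['cy'])]
    r=np.linalg.norm(v,axis=1); th=r/c['fx']
    d=np.c_[v/np.maximum(r,1e-9)[:,None]*np.sin(th)[:,None],np.cos(th)]
    M=np.array(c['mount']); R=Ro.from_euler('xyz',st['eef_rot']).as_matrix()
    o=R@M[:3,3]+st['eef_pos']; d=d@(R@M[:3,:3]).T
    return o+d*((z-o[2])/d[:,2])[:,None]
E
python3 - <<'E'
from h import *
import pickle
st=manip.read_state(); w=save('wrist','w0.png'); pickle.dump((st,w),open('w0.pkl','wb'))
print(st['clock'],st['eef_pos'],st['eef_rot'],st['finger_gap'],w['mount'])
hsv=cv2.cvtColor(w['image'],cv2.COLOR_RGB2HSV)
m=cv2.inRange(hsv,(5,130,80),(18,255,255)); k,l,s,ce=cv2.connectedComponentsWithStats(m); i=1+s[1:,4].argmax()
ys,xs=np.where(l==i); P=wray(w,st,np.c_[xs,ys],20)[:,:2]
print(s[i]); print(cv2.minAreaRect(P.astype(np.float32)))
E
```

```text
1.35 [424.11697233 341.68964571 142.61085199] [-3.14151237e+00  2.53859568e-04  1.50105719e+00] 51.96394879255251 [[-1.61302160e-04 -9.70382719e-01 -2.41572666e-01  6.88809591e+01]
 [ 9.99999952e-01 -9.28393184e-05 -2.94787004e-04 -1.50056943e-01]
 [ 2.63628773e-04 -2.41572702e-01  9.70382688e-01 -2.01354702e+02]
 [ 0.00000000e+00  0.00000000e+00  0.00000000e+00  1.00000000e+00]]
[ 253  176  108   21 2146]
((413.4718322753906, 345.0109558105469), (22.082948684692383, 116.05525207519531), 85.92678833007812)
```

View pics/w0.png

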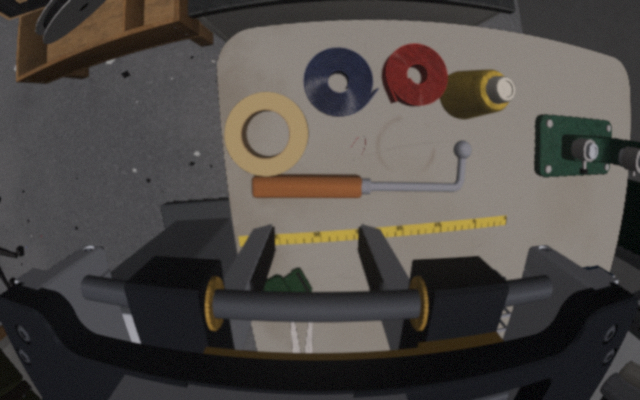

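The wrist view shows the hooked rod: handle (253–361,187), ball (463,149). Fingers close along world x, so I need a quarter turn. The cream tape at (266,133) lies clear of the grip point with a part opening.

>>> move_arm(dp=[[0,2,0],[0,0,0],[0,0,0],[0,0,0],[0,0,0],[0,0,0],[0,0,0],[0,0,0],[0,0,0],[0,0,0]], rotation=[[0,0,-0.1572],[0,0,-0.1572],[0,0,-0.1572],[0,0,-0.1572],[0,0,-0.1572],[0,0,-0.1572],[0,0,-0.1572],[0,0,-0.1572],[0,0,-0.1572],[0,0,-0.1572]], hand=[0.55,0.55,0.55,0.55,0.55,0.55,0.55,0.55,0.55,0.55])

```text
clock: 2.65
eef_pos: [424.8, 343.1, 143.2]
eef_rot: [-3.141, -0.001, -0.078]
wrist_force: [-0.3, 0.5, -0.7]
finger_gap: 52.0
finger_force: 0.0
```

```bash
python3 - <<'E'
from h import *
import pickle
st=manip.read_state(); w=save('wrist','w1.png'); pickle.dump((st,w),open('w1.pkl','wb'))
print(st['clock'],st['eef_pos'],st['eef_rot'],st['joints'])
hsv=cv2.cvtColor(w['image'],cv2.COLOR_RGB2HSV)
m=cv2.inRange(hsv,(5,130,80),(18,255,255)); k,l,s,ce=cv2.connectedComponentsWithStats(m); i=1+s[1:,4].argmax()
ys,xs=np.where(l==i); P=wray(w,st,np.c_[xs,ys],20)[:,:2]
print(s[i]); print(cv2.minAreaRect(P.astype(np.float32)))
E
```

```text
2.65 [424.78137504 343.08353857 143.22491096] [-3.14098242e+00 -8.20720069e-04 -7.80321349e-02] [ 6.12348990e-01  3.25395205e-01  1.58194020e+00 -5.52864555e-05
  1.23323586e+00  2.26119548e+00]
[ 306  145   21  104 1997]
((414.1296691894531, 343.6865234375), (20.91350746154785, 115.66158294677734), 84.91167449951172)
```

View pics/w1.png

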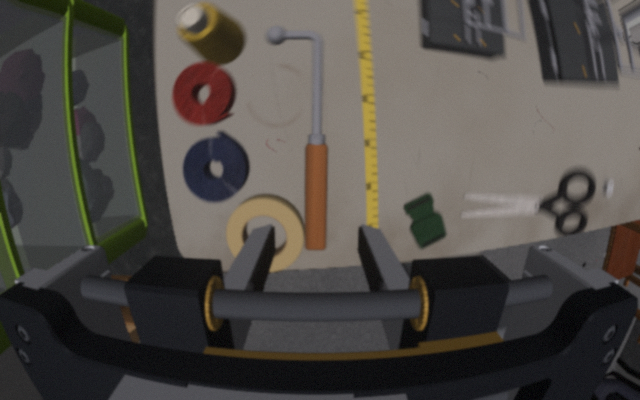

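The gripper is lined up with the handle (306–327, 145–249), hook forward to the left. Descend and grip.

>>> move_arm(dp=[[0,0,-30],[0,0,-30],[0,0,-30],[0,0,-25],[-1,0,-15],[0,0,-9],[0,0,0],[0,0,0],[0,0,0],[0,0,0]], rotation=[[0,0,0],[0,0,0],[0,0,0],[0,0,0],[0,0,0],[0,0,0],[0,0,0],[0,0,0],[0,0,0],[0,0,0]], hand=[0.55,0.55,0.55,0.55,0.55,0.55,0.55,0,0,0], newtons=40)

```text
clock: 3.95
eef_pos: [423.1, 344.1, 3.9]
eef_rot: [-3.141, -0.0, -0.071]
wrist_force: [-0.8, 0.2, -0.9]
finger_gap: 24.9
finger_force: 0.0
```

>>> move_arm(dp=[[0,0,0],[0,0,0],[0,0,0],[0,0,0]], rotation=[[0,0,0],[0,0,0],[0,0,0],[0,0,0]], hand=[0,0,0,0])

```text
clock: 4.45
eef_pos: [423.0, 344.0, 3.5]
eef_rot: [3.142, 0.0, -0.071]
wrist_force: [-0.1, -0.5, -0.4]
finger_gap: 0.5
finger_force: 0.0
```

The fingers shut empty, so I'll look.

```bash
python3 - <<'E'
from h import *
import pickle
st=manip.read_state(); w=camera('wrist'); d=camera('side'); s=camera('scene'); pickle.dump((st,w,d,s),open('w2.pkl','wb'))
f=lambda i:cv2.cvtColor(i,cv2.COLOR_RGB2BGR)
a=cv2.resize(f(w['image'][60:400,160:480]),(400,425)); b=cv2.resize(f(d['image'][90:210,230:350]),(400,400))
cv2.imwrite('pics/m2.png',np.hstack([a[:400],b]))
print(st['finger_gap'],st['eef_pos'])
E
```

```text
0.48989327341673766 [422.97852974 343.99772058   3.53032318]
```

View pics/m2.png

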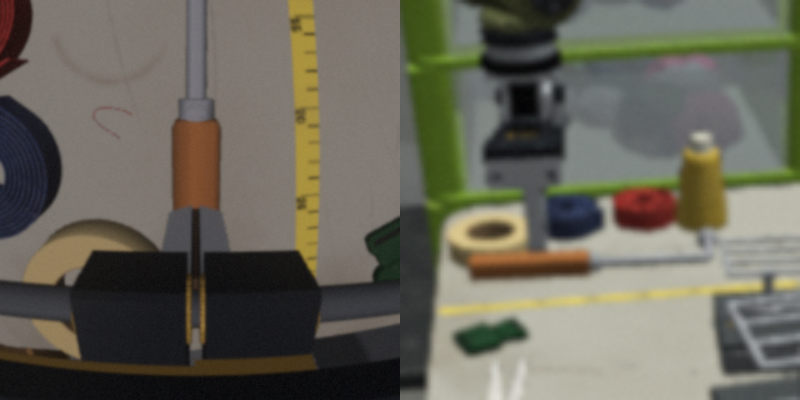

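```bash
python3 - <<'E'
from h import *
import pickle
st,w,d,s=pickle.load(open('w2.pkl','rb')); s0,d0=pickle.load(open('c0.pkl','rb'))
print('tcp in side',proj(d,st['eef_pos']),'scene',proj(s,st['eef_pos']))
for n,c in (('d0',d0),('d',d),('s0',s0),('s',s)):
    m=cv2.inRange(cv2.cvtColor(c['image'],cv2.COLOR_RGB2HSV),(5,130,80),(18,255,255))
    k,l,t,ce=cv2.connectedComponentsWithStats(m)
    for i in range(1,k):
        if t[i,4]>30 and 150<ce[i][1]<215 and 200<ce[i][0]<330: print(n,t[i],ce[i].round(1))
m=cv2.inRange(cv2.cvtColor(w['image'],cv2.COLOR_RGB2HSV),(5,130,80),(18,255,255)); k,l,t,ce=cv2.connectedComponentsWithStats(m)
for i in range(1,k):
    if t[i,4]>300:
        ys,xs=np.where(l==i); P=wray(w,st,np.c_[xs,ys],20)[:,:2]; print(t[i],ce[i]); print(cv2.minAreaRect(P.astype(np.float32)))
E
```

```text
tcp in side [[271.79786542 170.81863877]] scene [[222.31377135 203.76343019]]
d0 [250 165  36   6 158] [266.7 167.7]
d0 [213 170   5  10  33] [215.4 174.2]
d0 [207 197   7  16  50] [210.  204.6]
d [250 165  36   6 151] [266.5 167.6]
d [213 170   5   9  31] [215.5 173.6]
d [210 180   7  18  44] [213.1 186.8]
d [202 198  11  22  68] [208.4 208.5]
s0 [206 194  30  15 173] [220.9 201.5]
[ 299  156   37   71 2407] [316.62567511 190.92563357]
((450.9555969238281, 340.6856384277344), (21.92134666442871, 44.19099426269531), 85.64964294433594)
```

The rod has not moved, yet the fingers closed at its place, so the fingertips may be higher than reported. I'll check the tip height in the first images.

```bash
python3 - <<'E'
from h import *
import pickle
st,w,d,s=pickle.load(open('w2.pkl','rb')); s0,d0=pickle.load(open('c0.pkl','rb'))
for z in (182.5,202,222): print(z,proj(d0,[(497,0,z),(603,0,z)]).round(1).tolist(),proj(s0,[(497,0,z),(603,0,z)]).round(1).tolist())
for z in (3.5,15,25): print(z,proj(d,[(423,331.5,z)]).round(1),proj(d,[(423,344,z)]).round(1))
a=cv2.resize(d0['image'][80:165,270:370],(680,578)); cv2.imwrite('pics/tip.png',cv2.cvtColor(a,cv2.COLOR_RGB2BGR))
print(st['joints'])
E
```

```text
182.5 [[301.6, 163.8], [346.7, 160.4]] [[323.0, 164.0], [343.3, 152.7]]
202 [[301.3, 156.0], [346.9, 152.7]] [[322.9, 157.2], [343.3, 146.3]]
222 [[300.9, 147.9], [347.1, 144.6]] [[322.7, 150.1], [343.3, 139.6]]
3.5 [[271.9 172.5]] [[271.8 170.8]]
15 [[271.6 169.3]] [[271.5 167.7]]
25 [[271.4 166.6]] [[271.3 165. ]]
[6.15586370e-01 5.05203585e-01 1.69160352e+00 3.43634762e-05
 9.44827284e-01 2.25758283e+00]
```

View pics/tip.png

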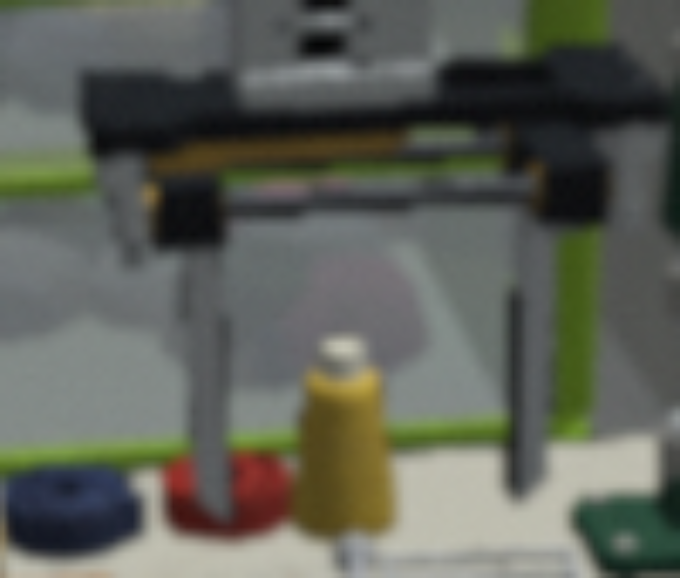

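The left tip appears at side row 156.5 where the reported TCP projects to 163.8. The real tips sit about 19 mm above the reported TCP, so they closed just over the handle. Open, go lower in steps and watch the force.

>>> move_arm(dp=[[0,0,0],[0,0,0],[0,0,0],[0,0,0],[0,0,0],[0,0,-4],[0,0,-4],[0,0,-4],[0,0,-3],[0,0,0]], rotation=[[0,0,0],[0,0,0],[0,0,0],[0,0,0],[0,0,0],[0,0,0],[0,0,0],[0,0,0],[0,0,0],[0,0,0]], hand=[0.55,0.55,0.55,0.55,0.55,0.55,0.55,0.55,0.55,0.55])

```text
clock: 5.85
eef_pos: [422.9, 343.9, -11.7]
eef_rot: [3.141, 0.0, -0.071]
wrist_force: [-0.4, -0.1, 0.8]
finger_gap: 51.6
finger_force: 0.0
```

No contact at reported z = -12, which confirms the offset. Down 4 more, then close.

>>> move_arm(dp=[[0,0,-2],[0,0,-2],[0,0,0],[0,0,0],[0,0,0],[0,0,0],[0,0,0]], rotation=[[0,0,0],[0,0,0],[0,0,0],[0,0,0],[0,0,0],[0,0,0],[0,0,0]], hand=[0.55,0.55,0,0,0,0,0], newtons=45)

```text
clock: 6.72
eef_pos: [423.0, 344.0, -15.4]
eef_rot: [-3.142, -0.0, -0.071]
wrist_force: [-0.0, -0.4, 0.7]
finger_gap: 23.6
finger_force: 45.0
```

Gripped: 23.6 mm at 45 N, with rod height = reported z + 15.4. Lift.

>>> move_arm(dp=[[0,0,10],[0,0,25],[0,0,30],[0,0,30],[0,0,30],[0,0,30],[0,0,20],[0,0,10],[0,0,0]], rotation=[[0,0,0],[0,0,0],[0,0,0],[0,0,0],[0,0,0],[0,0,0],[0,0,0],[0,0,0],[0,0,0]], hand=[0,0,0,0,0,0,0,0,0])

```text
clock: 7.85
eef_pos: [423.0, 344.0, 169.8]
eef_rot: [-3.141, -0.0, -0.071]
wrist_force: [0.5, -0.4, -1.2]
finger_gap: 23.6
finger_force: 45.0
```

```bash
python3 - <<'E'
from h import *
import pickle
s,d=pickle.load(open('c0.pkl','rb'))
def ray(c,p):
    a=plane(c,p,0)[0];b=plane(c,p,100)[0];return a,(b-a)/np.linalg.norm(b-a)
def tri(p,q):
    a,u=ray(d,p);b,v=ray(s,q);A=np.c_[u,-v];t=np.linalg.lstsq(A,b-a,rcond=None)[0];x,y=a+t[0]*u,b+t[1]*v;return ((x+y)/2).round(0),np.linalg.norm(x-y).round(1)
print('plate corners',plane(d,[(388,277),(400,300),(450,292)],5).round(0)[:,:2], plane(s,[(412,220),(440,202)],5).round(0)[:,:2])
print('needle',tri((438,275),(437,210)))
st=manip.read_state(); print(st['finger_gap'],st['finger_force'],st['wrist_force'],st['moment'],st['eef_pos'])
d=camera('side'); 
a=cv2.resize(d['image'][20:220,200:440],(720,600)); cv2.imwrite('pics/lift.png',cv2.cvtColor(a,cv2.COLOR_RGB2BGR))
E
```

```text
plate corners [[ 653. -211.]
 [ 656. -277.]
 [ 761. -271.]] [[ 637. -212.]
 [ 792. -241.]]
needle (array([ 748., -241.,    9.]), np.float64(24.1))
23.5866474281905 44.99719440937042 [ 0.52081591 -0.44334195 -1.15282857] [ 0.02482424  0.12663702 -0.03284056] [423.03772608 344.01499876 169.84996377]
```

View pics/lift.png

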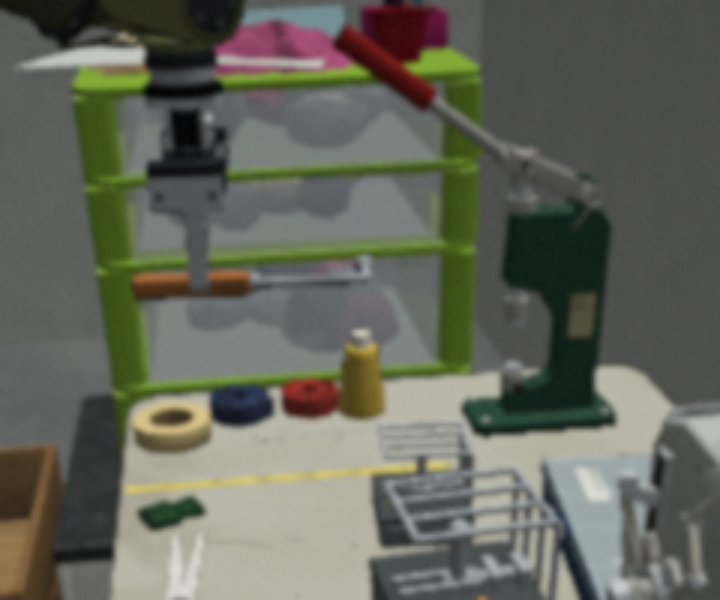

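The rod is held level, ball at (365,268) in the crop. Carry it to the right-hand side of the locker, still high.

>>> move_arm(dp=[[4,-25,0],[5,-38,0],[5,-38,0],[5,-38,0],[5,-38,0],[5,-38,0],[5,-38,0],[5,-38,0],[5,-38,0],[5,-38,0]], rotation=[[0,0,0.01],[0,0,0.011],[0,0,0.011],[0,0,0.011],[0,0,0.011],[0,0,0.011],[0,0,0.011],[0,0,0.011],[0,0,0.011],[0,0,0.011]], hand=[0,0,0,0,0,0,0,0,0,0])

```text
clock: 9.15
eef_pos: [471.6, -24.2, 168.6]
eef_rot: [-3.141, 0.002, 0.038]
wrist_force: [0.8, -0.7, -0.6]
finger_gap: 23.6
finger_force: 45.0
```

>>> move_arm(dp=[[5,-38,0],[5,-38,0],[4,-38,0],[0,-35,0],[0,0,0],[0,0,0]], rotation=[[0,0,0.011],[0,0,0.011],[0,0,0.011],[0,0,0.011],[0,0,0],[0,0,0]], hand=[0,0,0,0,0,0])

```text
clock: 9.9
eef_pos: [485.7, -171.4, 168.8]
eef_rot: [-3.141, 0.001, 0.082]
wrist_force: [0.3, 0.7, -0.8]
finger_gap: 23.6
finger_force: 45.0
```

```bash
python3 - <<'E'
from h import *
import pickle
st=manip.read_state(); w=camera('wrist'); d=camera('side'); s=camera('scene'); pickle.dump((st,w,d,s),open('w3.pkl','wb'))
print(st['clock'],st['eef_pos'],st['eef_rot'],st['finger_gap'])
f=lambda i:cv2.cvtColor(i,cv2.COLOR_RGB2BGR)
a=cv2.resize(f(w['image'][0:240,160:480]),(800,600),interpolation=cv2.INTER_CUBIC)
cv2.imwrite('pics/w3.png',a)
E
```

```text
9.9 [ 485.69393261 -171.39444238  168.83895426] [-3.14081578e+00  1.12529584e-03  8.16192062e-02] 23.575369408987232
```

View pics/w3.png

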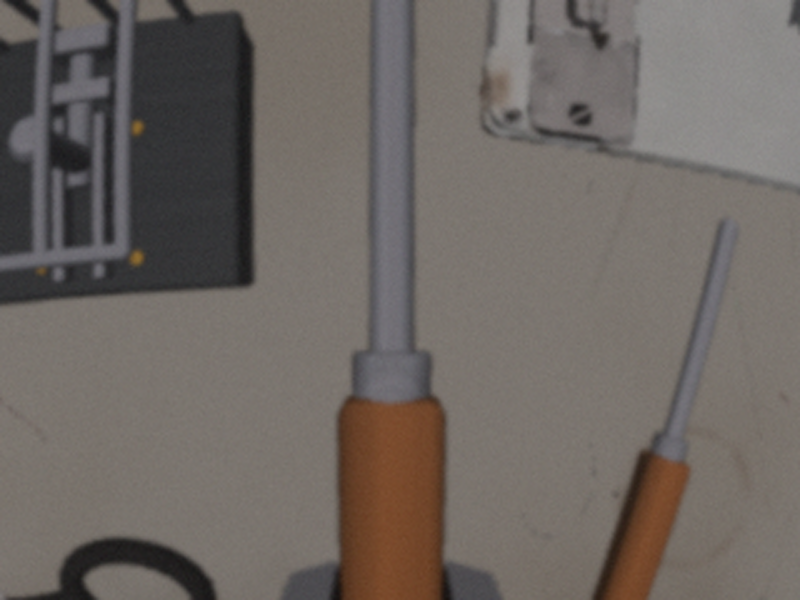

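Wrist view: knob cap at crop (25,138), post base about (72,155), guard front-right corner (122,252), lid right edge at crop x≈250, front-right corner (250,285). The rod runs parallel to the locker.

```bash
python3 - <<'E'
from h import *
import pickle
st,w,d,s=pickle.load(open('w3.pkl','rb'))
q=lambda L:[(160+x/2.5,y/2.5) for x,y in L]
for off in (0,19):
    t=dict(st); t['eef_pos']=np.array(st['eef_pos'])+[0,0,off]
    print(off,'cap',wray(w,t,q([(25,138)]),108).round(0),'base',wray(w,t,q([(75,153)]),45).round(0),'guard corner',wray(w,t,q([(124,252)]),125).round(0),
     'lid edge',wray(w,t,q([(241,15),(252,283)]),45).round(0)[:,:2],'front',wray(w,t,q([(0,302)]),45).round(0)[:,:2],'bar/handle',wray(w,t,q([(392,350),(392,0)]),184+11).round(0)[:,:2])
print('straight rod tip', wray(w,t,q([(730,220)]),11).round(0))
# ball in side/scene: predicted
R=Ro.from_euler('z',st['eef_rot'][2]).as_matrix()
o=np.array([st['eef_pos'][0],st['eef_pos'][1],st['eef_pos'][2]+15.4])
b=o+R@[170,45,11]; print('ball',b,proj(d,b),proj(s,b))
E
```

```text
0 cap [[613. -29. 108.]] base [[618. -23.  45.]] guard corner [[569. -79. 125.]] lid edge [[ 681.  -92.]
 [ 562. -108.]] front [[551.  11.]] bar/handle [[ 546. -168.]
 [ 629. -161.]]
19 cap [[617. -19. 108.]] base [[622. -14.  45.]] guard corner [[570. -72. 125.]] lid edge [[ 689.  -88.]
 [ 562. -104.]] front [[551.  21.]] bar/handle [[ 545. -168.]
 [ 637. -160.]]
straight rod tip [[ 621. -336.   11.]]
ball [ 651.45921511 -112.68438259  195.23895426] [[380.72164037 175.51376796]] [[386.20187591 150.23805978]]
```

The wrist measurement agrees with the other views: knob about (617,-30), yaw about 0.09. Lower beside the guard to 40 mm over the lid.

>>> move_arm(dp=[[4,0,-15],[0,0,-25],[0,0,-25],[0,0,-25],[0,0,-15],[0,0,-5],[0,0,0],[0,0,0]], rotation=[[0,0,0.008],[0,0,0],[0,0,0],[0,0,0],[0,0,0],[0,0,0],[0,0,0],[0,0,0]], hand=[0,0,0,0,0,0,0,0])

```text
clock: 11.05
eef_pos: [490.4, -172.1, 60.3]
eef_rot: [3.141, -0.001, 0.09]
wrist_force: [0.3, -0.2, -1.4]
finger_gap: 23.7
finger_force: 45.0
```

>>> move_arm(dp=[[-1,10,0],[-1,12,0],[-1,12,0],[-1,12,0],[-1,10,0],[0,0,0]], rotation=[[0,0,0],[0,0,0],[0,0,0],[0,0,0],[0,0,0],[0,0,0]], hand=[0,0,0,0,0,0])

```text
clock: 11.8
eef_pos: [485.0, -115.3, 59.6]
eef_rot: [-3.142, -0.0, 0.091]
wrist_force: [0.5, 0.2, -1.8]
finger_gap: 23.6
finger_force: 45.0
```

```bash
python3 - <<'E'
from h import *
import pickle
st=manip.read_state(); d=camera('side'); s=camera('scene'); w=camera('wrist'); pickle.dump((st,w,d,s),open('w4.pkl','wb'))
R=Ro.from_euler('z',st['eef_rot'][2]).as_matrix()
o=np.array(st['eef_pos'])+[0,0,15.4]
for n,p in (('ball',[170,45,11]),('bend',[170,0,11])):
    b=o+R@p; print(n,b.round(0),'side',proj(d,b).round(1),'scene',proj(s,b).round(1))
K=np.array([617,-30,45]); print('knob mid side',proj(d,K+[0,0,40]).round(1))
# numeric peek: silver/bright image patch around predicted ball in side view
x,y=proj(d,o+R@[170,45,11])[0].astype(int)
print(x,y); print(cv2.cvtColor(d['image'],cv2.COLOR_RGB2GRAY)[y-12:y+13,x-16:x+17:1][::2])
E
```

```text
ball [650. -55.  86.] side [[370.1 206. ]] scene [[366.8 181.6]]
bend [ 654. -100.   86.] side [[377.  216.2]] scene [[380.8 184.2]]
knob mid side [[354.  202.1]]
370 206
[[176 154 127 128 167 195 201 202 200 200 199 196 194 193 189 183 161 157
  165 176 169 157 154 160 165 158 145 139 137 131 121 118 120]
 [178 178 172 169 174 178 176 170 165 162 161 156 154 149 145 133 118 121
  134 136 118 100 119 144 149 122  98 122 158 162 131  96  97]
 [122 116 113 121 138 147 160 164 169 168 171 174 173 178 178 156 111 113
  154 170 139 107 136 176 177 137 108 141 181 185 153 106  94]
 [ 84  83  89 122 156 164 165 163 161 157 153 149 140 136 141 130 108 125
  165 172 139 110 146 181 171 125 107 150 188 184 145  93  64]
 [ 89  92  92  91  97  95  92  88  87  87  89  87  88  97 117 140 155 171
  181 170 130 113 151 183 166 116 110 159 191 179 134  89  63]
 [ 90  96  91  88  86  88  98 111 116 111  98  88  92 114 140 162 172 179
  183 172 145 131 162 185 163 114 115 163 188 169 121  99 115]
 [ 93  93  89  85  85  92 115 156 179 181 154 118  90  89 104 121 132 149
  160 160 149 154 177 188 160 110
[... 152 characters left out ...]
0 107 114 164]
 [111 147 170 173 167 163 162 160 155 162 180 188 171 139 103  83  77  95
  132 165 181 177 157 138 115 101 138 176 182 148 103 125 173]
 [126 152 163 165 167 165 159 147 128 114 118 128 122 110  97  86  78  71
   83 115 154 176 178 160 124 107 144 180 175 136 103 135 178]
 [131 137 135 130 128 120 104  88  77  74  77  81  82  84  88  92  94  96
   98 114 143 174 188 175 136 119 155 182 169 125 103 143 183]
 [ 87  90  91  98 104 108 112 119 126 130 141 155 163 164 164 164 168 173
  179 182 179 177 172 153 125 117 152 177 160 113 106 152 188]
 [163 164 168 173 178 180 177 173 167 165 164 163 161 153 147 140 133 128
  122 118 113 104 102  94  88  92 117 144 142 110 114 158 188]]
```

The ball shows where predicted (side 370,206), about 30 mm behind the knob line. Slide on 53 mm so the arm lies behind the knob.

>>> move_arm(dp=[[-1,10,0],[-1,10,0],[-1,10,0],[0,0,0]], rotation=[[0,0,0],[0,0,0],[0,0,0],[0,0,0]], hand=[0,0,0,0])

```text
clock: 12.45
eef_pos: [482.0, -85.2, 59.6]
eef_rot: [-3.142, -0.0, 0.091]
wrist_force: [0.3, 0.5, -1.5]
finger_gap: 23.5
finger_force: 45.0
```

>>> move_arm(dp=[[-1,10,0],[-1,10,0],[0,3,0],[0,0,0],[0,0,0]], rotation=[[0,0,0],[0,0,0],[0,0,0],[0,0,0],[0,0,0]], hand=[0,0,0,0,0])

```text
clock: 13.08
eef_pos: [480.0, -63.1, 59.5]
eef_rot: [3.142, 0.0, 0.09]
wrist_force: [0.1, -0.4, -1.6]
finger_gap: 23.6
finger_force: 45.0
```

>>> move_arm(dp=[[-5,-0.5,0],[-5,-0.5,0],[-5,-0.5,0],[-5,-0.5,0],[-5,-0.5,0],[-5,-0.5,0],[0,0,0]], rotation=[[0,0,0],[0,0,0],[0,0,0],[0,0,0],[0,0,0],[0,0,0],[0,0,0]], hand=[0,0,0,0,0,0,0])

```text
clock: 13.95
eef_pos: [449.7, -66.0, 59.6]
eef_rot: [-3.142, 0.0, 0.09]
wrist_force: [0.4, 0.4, -1.8]
finger_gap: 23.4
finger_force: 45.0
```

>>> move_arm(dp=[[-4,-0.4,0],[-4,-0.4,0],[-4,-0.4,0],[-4,-0.4,0],[0,0,0]], rotation=[[0,0,0],[0,0,0],[0,0,0],[0,0,0],[0,0,0]], hand=[0,0,0,0,0])

```text
clock: 14.58
eef_pos: [433.5, -67.6, 59.5]
eef_rot: [-3.142, 0.001, 0.09]
wrist_force: [0.7, 0.3, -1.7]
finger_gap: 23.2
finger_force: 45.0
```

```bash
python3 - <<'E'
from h import *
import pickle
st0,w0,d0,s0=pickle.load(open('w4.pkl','rb'))
st=manip.read_state(); d=camera('side'); s=camera('scene'); pickle.dump((st,d,s),open('w5.pkl','wb'))
K=np.array([617,-30,100]); v=np.array([-.996,-.09,0])
for n,a,b in (('side',d0,d),('scene',s0,s)):
    print(n,'home',proj(a,K).round(1),'20mm',proj(a,K+20*v).round(1),'25',proj(a,K+40*v).round(1))
    p=proj(a,K)[0].astype(int)
    for c in (a,b): print(cv2.cvtColor(c['image'],cv2.COLOR_RGB2GRAY)[p[1]-2:p[1]+16:3,p[0]-22:p[0]+12])
print(st['moment'],st['wrist_force'])
R=Ro.from_euler('z',st['eef_rot'][2]).as_matrix()
b=np.array(st['eef_pos'])+[0,0,15.4]+R@[170,45,11]; print('ball',b.round(),proj(d,b),proj(s,b))
f=lambda i:cv2.cvtColor(i,cv2.COLOR_RGB2BGR)
cv2.imwrite('pics/p5.png',np.hstack([cv2.resize(f(d['image'][160:250,310:400]),(400,400),interpolation=2),cv2.resize(f(s['image'][150:220,320:390]),(400,400),interpolation=2)]))
E
```

```text
side home [[354.2 196.7]] 20mm [[346.1 197.8]] 25 [[338.  198.9]]
[[ 55  66 106 151 172 155 112  81  76  75  72  64  64  64  66  63  66  85
  122 157 179 184 176 154 127 128 167 195 201 202 200 200 199 196]
 [ 60  59  61  81 123 158 158 124 100  99 104 104 111 115 123 130 139 149
  157 161 164 163 161 160 156 153 154 150 147 144 143 141 144 147]
 [ 58  54  55  55  60  79 102 113 110 111 106  99  93  87  85  83  82  77
   72  69  70  77  84  83  89 122 156 164 165 163 161 157 153 149]
 [172 172 170 169 165 165 161 158 154 148 146 140 132 117 112 113 108  96
   78  70  73  82  91  94  90  86  87  86  86  87  88  87  84  86]
 [ 92  93  90  87  87  87  86  87  85  85  85  85  87  89  88  87  85  79
   72  71  75  84  93  93  89  85  85  92 115 156 179 181 154 118]
 [ 88  85  86  88  87  89  89  88  88  92  99 105 109 112 115 120 124 106
   84  71  75  87 105 129 149 147 139 130 127 134 152 174 188 181]]
[[ 53  66 102 147 169 151 109  84  97 120 142 151 154 152 137 117  91  69
   58  65  68  67  70  75  88 119 163 191 197 197 197 196 196 193]
 [ 60  59  59  81 121 154 156 135 136 153 167 
[... 1878 characters left out ...]
 67  64  77 105 119 122 138 157 169 162 134 105  93
   87  80  93 117 125 118 100  86  96 105 116 139 143 124 116 121]
 [214 216 209 164 129 124 123 113 106 106 104 102  99  96  91  91  97  99
   94  95 110 111 115 111 108 121 132 121 116 120 128 134 126 107]
 [214 214 202 159 127 123 123 112 107 106 105 103 101 100 100 100 102 100
   93  90 105 118 151 182 183 162 132 115 123 124 110  98  92  94]
 [214 201 162 131 123 125 123 113 107 107 104 103 103 104 103 100  98 101
  125 164 191 183 152 124 137 165 153 120 103  94  95 103 105 104]]
[ 0.06510203  0.14208434 -0.002084  ] [ 0.69068662  0.3040305  -1.65190829]
ball [599.  -8.  86.] [[344.71810459 197.77535004]] [[344.60755664 184.22234517]]
```

The cap in the side view moved 9 px toward the front, from column 353 to about 343.5, so the bolt is drawn roughly 22 mm. Pull on to the stop.

>>> move_arm(dp=[[-4,-0.4,0],[-4,-0.4,0],[-3,-0.3,0],[-3,-0.3,0],[0,0,0]], rotation=[[0,0,0],[0,0,0],[0,0,0],[0,0,0],[0,0,0]], hand=[0,0,0,0,0])

```text
clock: 15.3
eef_pos: [421.2, -69.0, 60.1]
eef_rot: [3.141, -0.003, 0.09]
wrist_force: [10.0, 2.5, -2.8]
finger_gap: 23.3
finger_force: 45.0
```

>>> move_arm(dp=[[-2,-0.2,0],[-2,-0.2,0],[-1,-0.1,0]], rotation=[[0,0,0],[0,0,0],[0,0,0]], hand=[0,0,0])

```text
clock: 15.68
eef_pos: [419.8, -69.6, 61.5]
eef_rot: [3.14, -0.012, 0.089]
wrist_force: [31.5, 7.3, -5.5]
finger_gap: 23.6
finger_force: 45.0
```

Hard stop reached (31 N). Ease forward to unhook, then slide out to the right.

>>> move_arm(dp=[[4,0.4,0],[4,0.4,0],[5,0.5,0],[5,0.5,0],[4,0.4,0],[0,0,0]], rotation=[[0,0,0],[0,0,0],[0,0,0],[0,0,0],[0,0,0],[0,0,0]], hand=[0,0,0,0,0,0])

```text
clock: 16.42
eef_pos: [437.1, -67.3, 59.4]
eef_rot: [-3.142, 0.0, 0.09]
wrist_force: [-0.4, 0.6, -2.2]
finger_gap: 23.1
finger_force: 45.0
```

>>> move_arm(dp=[[0.5,-6,0],[1,-10,0],[1,-10,0],[1,-10,0],[0,0,0]], rotation=[[0,0,0],[0,0,0],[0,0,0],[0,0,0],[0,0,0]], hand=[0,0,0,0,0])

```text
clock: 17.05
eef_pos: [440.5, -104.0, 59.5]
eef_rot: [-3.142, 0.0, 0.089]
wrist_force: [1.3, 0.0, -1.6]
finger_gap: 23.8
finger_force: 45.0
```

>>> move_arm(dp=[[1,-12,0],[1,-15,0],[1,-15,0],[1,-15,0],[1,-15,0],[1,-14,0],[0,-10,0],[0,0,0]], rotation=[[0,0,0],[0,0,0],[0,0,0],[0,0,0],[0,0,0],[0,0,0],[0,0,0],[0,0,0]], hand=[0,0,0,0,0,0,0,0])

```text
clock: 18.05
eef_pos: [446.4, -199.8, 59.5]
eef_rot: [-3.142, 0.0, 0.089]
wrist_force: [0.0, -0.2, -1.1]
finger_gap: 23.7
finger_force: 45.0
```

```bash
python3 - <<'E'
from h import *
import pickle
s0,d0=pickle.load(open('c0.pkl','rb'))
st=manip.read_state(); print(st['eef_pos'],st['eef_rot'],st['moment'])
print('button',plane(d0,(267,264),3),plane(s0,(346,249),3))
print('straight rod',plane(d0,[(258,319),(322,319),(388,320.5)],11).round(0))
d=camera('side');p=proj(d,[(577,-34,108),(585,-33,108),(617,-30,108)]);print(p.round(1))
g=cv2.cvtColor(d['image'],cv2.COLOR_RGB2GRAY);x=332;print(g[187:212:2,x:x+30])
E
```

```text
[ 446.41643834 -199.81755903   59.47485531] [-3.14153128e+00  7.47175284e-05  8.90479681e-02] [ 0.07935166  0.17911039 -0.02966606]
button [[ 399.57198007 -128.56923934    3.        ]] [[ 407.19470736 -126.93097254    3.        ]]
straight rod [[ 381. -291.   11.]
 [ 498. -308.   11.]
 [ 616. -328.   11.]]
[[338.  196. ]
 [341.3 195.6]
 [354.3 193.8]]
[[177 170 144 123 117 113 111 111 106 102  98  96  92  89  87  88  86  85
   88  87  87  88  85  80 103 154 196 207 206 206]
 [142 164 149 111  88  85  87  87  86  89  91  92  92  95  99 101 104 116
  120 121 122 129 131 136 147 171 190 193 187 179]
 [101 137 163 155 131 127 131 132 139 151 160 158 154 151 149 146 145 151
  153 148 139 134 125 117 114 120 137 146 154 163]
 [ 59  81 132 170 178 159 136 118 111 111 109 102  95  90  84  75  71  67
   64  63  62  60  57  57  66 101 157 193 204 205]
 [ 75  79  99 140 173 181 170 160 143 117  86  70  69  69  74  72  68  70
   70  80  85  90  96 110 125 149 180 198 201 199]
 [ 63  69  82 105 138 172 191 195 187 164 134 113 113 119 125 134 144 151
  153 151 149 145 145 151 154 156 156 156 152 1
[... 179 characters left out ...]
105  96 102 107 105 102
   95  84  77  78  81  81  88 114 132 132 129 124]
 [177 179 170 140  94  75  78  92 111 132 147 145 134 122 116 117 112 103
   98  91  89  89  91  90  91  88  90  87  87  91]
 [126 124 114  97  78  74  80  90  98  98  95  92  90  91  90  91  90  89
   89  90  89  87  89  89  90  90  90  95 120 152]
 [ 92  91  88  82  75  74  80  92  98  96  92  91  88  90  91  91  92  89
   91  89  88  90  91  95  95  98  94  91 103 145]
 [ 91  91  89  82  76  75  80  92  99 100 101 107 111 113 117 123 130 132
  136 141 146 150 160 162 160 151 138 116  94  96]
 [124 128 124 106  82  75  84  97 120 147 160 162 161 160 166 174 181 183
  179 175 171 172 177 183 185 184 180 166 137 102]]
```

The post in the side view moved from column 351 to 337, about 35–40 mm, which fits the stop. The table spot here is clear: straight rod at y≈-300, button at (403,-128), locker edge at y≈-103. Lay the rod down.

>>> move_arm(dp=[[0,0,-12],[0,0,-15],[0,0,-15],[0,0,-15],[0,0,-10],[0,0,-4],[0,0,-2],[0,0,-1],[0,0,0]], rotation=[[0,0,0],[0,0,0],[0,0,0],[0,0,0],[0,0,0],[0,0,0],[0,0,0],[0,0,0],[0,0,0]], hand=[0,0,0,0,0,0,0,0,0])

```text
clock: 19.23
eef_pos: [446.7, -199.4, -14.2]
eef_rot: [3.141, -0.001, 0.09]
wrist_force: [-1.0, 0.0, -1.2]
finger_gap: 24.0
finger_force: 45.0
```

>>> move_arm(dp=[[0,0,-1],[0,0,0],[0,0,0],[0,0,0],[0,0,0],[0,0,10],[0,0,25],[0,0,30],[0,0,40],[0,0,40]], rotation=[[0,0,0],[0,0,0],[0,0,0],[0,0,0],[0,0,0],[0,0,0],[0,0,0],[0,0,0],[0,0,0],[0,0,0]], hand=[0,0,0.5,0.5,0.5,0.5,0.5,0.5,0.5,0.5])

```text
clock: 20.48
eef_pos: [446.3, -199.2, 131.5]
eef_rot: [3.141, -0.0, 0.09]
wrist_force: [-0.0, -1.0, -0.8]
finger_gap: 47.0
finger_force: 0.0
```

>>> move_arm(dp=[[0,0,20],[0,0,0],[0,0,0]], rotation=[[0,0,0],[0,0,0],[0,0,0]], hand=[0.5,0.5,0.5])

```text
clock: 20.85
eef_pos: [446.1, -199.1, 148.8]
eef_rot: [-3.141, 0.001, 0.09]
wrist_force: [0.5, -0.4, -0.2]
finger_gap: 47.0
finger_force: 0.0
```

```bash
python3 - <<'E'
from h import *
st=manip.read_state(); print(st['clock'],st['eef_pos'],st['finger_gap'],st['wrist_force'])
import pickle
s0,d0=pickle.load(open('c0.pkl','rb')); d=camera('side')
for c in (d0,d):
    m=cv2.inRange(cv2.cvtColor(c['image'],cv2.COLOR_RGB2HSV),(5,130,80),(18,255,255))
    k,l,t,ce=cv2.connectedComponentsWithStats(m)
    for i in range(1,k):
        if t[i,4]>100 and ce[i][0]>230: print(t[i],ce[i].round(1),plane(c,ce[i],15)[0].round(0))
# post columns below the guard: gray row profile
for c,x in ((d0,325),(d,325)):
    g=cv2.cvtColor(c['image'],cv2.COLOR_RGB2GRAY); print(g[203:213,x:x+34].mean(0).round(0).astype(int))
E
```

```text
20.85 [ 446.0753728  -199.08530851  148.76056893] 47.048100284986596 [ 0.45886874 -0.35589305 -0.17452145]
[250 165  36   6 158] [266.7 167.7] [407. 347.  15.]
[258 311  64  13 662] [288.9 316.3] [ 438. -296.   15.]
[258 272  57  21 593] [284.5 281.5] [ 435. -203.   15.]
[258 311  64  13 701] [288.6 316.6] [ 438. -297.   15.]
[102 106 107 106 103 103 105 109 110 106 104 104 106 107 104 103 103 102
 100  98  96  97 101 106  98  81  70  71  80  94 108 114 114 111]
[108 113 114 113 110 110 112 117 118 113  97  77  72  78  89 102 112 116
 115 114 113 114 116 119 119 117 117 116 118 121 123 124 122 118]
```

Post shift is 14.4 px, about 37–38 mm. The rod lies on the table, the straight rod is unmoved, and the gripper is clear.

```bash
python3 -c "
from cell import manip
print(manip.sign_off())"
```

```text
the job is handed in; nothing more can be done
None
```

The job is handed in, with no verdict returned: the hook drew the bolt to its stop (about 37 of 40 mm by image), the hooked rod lies on the table released, and the straight rod did not move.

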